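# Load the right press plunger into the carrier

### The job

Of the four ceramic press plungers in the sloping rack, take the one that fits the carrier (20 mm thick and 60 mm long), lay it gently on the carrier's two V saddles between the end cheeks, and then swing the steel tongue over it until it is fully closed. Leave the other plungers in the rack and do not disturb the bottles, pots, jar and plaster model.

Things in the scene. Friction and masses are not known exactly. Their poses are not given: they have to be found in the camera images.
- plunger_a: the plunger that fits the carrier: plain bevelled white ceramic rod, 20 mm thick and 60 mm long; origin at its middle, own x along the rod. At the start it lies in one of the rack's four channels (any of them), 30 degrees off level, its upper end away from the robot
- plunger_b: a look-alike that is too thick: bevelled white ceramic rod, 26 mm thick and 60 mm long; origin at its middle, own x along the rod
- plunger_c: a look-alike that is too thin: bevelled white ceramic rod, 14 mm thick and 60 mm long; origin at its middle, own x along the rod
- plunger_d: a look-alike that is too short: bevelled white ceramic rod, 20 mm thick and 44 mm long; origin at its middle, own x along the rod
- rack: fixed grey rack, 124 mm deep (x), 240 wide (y), 167 high; origin under its middle, own -x side faces the robot. A panel slopes down to own -x at 30 degrees, with four channels at own y -84, -28, 28, 84 mm. The rods' middles are near own x = -23 to -29, z = 44 to 52 mm
- channels (a point): middle of the four channels, on the panel's surface under the rods. In each channel a rod lies on two steel wires 14 mm apart, held by a low lip at its lower end; a 20 mm rod's underside is 10 mm above the panel, the dividers rise only 6 mm above it. Come in square to the panel, the tool leaning 30 degrees back to the robot
- hood_edge (a point): middle of the front edge of the rack's hood, on its underside, z = 162 mm. The hood covers the rack from here (own x = 5 mm) back to the rear wall (64 mm), so a vertical gripper body does not fit
- carrier: fixed aluminium carrier, base plate 124 x 62 x 8 mm (own x -58 to 66), origin under its seat, own x along the seat and roughly away from the robot. Two 90-degree V saddles at own x = -21 and 21 mm (each 8 mm long, 34 mm free between them, V from z = 22 up to 38 mm) between two end cheeks 66 mm apart inside, tops at z = 39 mm. Two hinge lugs at own x = 44 mm reach z = 57 mm
- seat (a point): the middle of a correctly laid 20 mm plunger: 36 mm above the carrier's underside, midway between the saddles; axes as the carrier's
- tongue (a joint): steel tongue, 50 x 20 x 4 mm, hinged across the carrier at own x = 44, z = 49.5 mm. Rad: 0 = closed, level, over the plunger towards own -x, 1.5 mm above a 20 mm plunger, top face at z = 51.5 mm; 1.57 = upright; more = leaning back away from the seat (stop 2.3; starts at 1.9 to 2.2). Stays where left; moves at about 0.6 N at its end; no spring
- tongue_end (a point): middle of the tongue's free end, 50 mm from the hinge
- stain_bottle: bystander, loose: small capped bottle, 30 mm thick, 78 mm high; origin under its middle
- amber_bottle: bystander, loose: small bottle with black cap, 33 mm thick, 64 mm high; origin under its middle
- paste_pot_0: bystander, loose: small lidded pot, 32 mm thick, 21 mm high; origin under its middle
- paste_pot_1: bystander, loose: small lidded pot, 32 mm thick, 21 mm high; origin under its middle
- powder_jar: bystander, loose: white lidded jar, 50 mm thick, 41 mm high; origin under its middle
- plaster_model_1: bystander, loose: plaster jaw model, 48 x 61 x 24 mm; origin under its middle

How it is judged:
By the outcome, as a careful person would: the job done as asked, in the order asked, and still so for the second after the job is handed in, with the robot touching nothing.
It also fails if it takes over 53 s, if anything falls off the work surface, if the arm or the gripper's body presses on something with over 40 N, if the wrist force passes 120 N, or if a joint passes its speed limit or range.

### The arm

A 6-joint arm with a two-finger parallel gripper is mounted at the origin on the work surface; the furniture and walls round the work are solid. World frame = base frame: x ahead of the robot, y to its left, z up, the work surface at z = 0. Lengths are in m, angles in rad, forces in N, time in s.
With the tool pointing down it reaches from about 0.35 to 0.95 m from the base axis. Payload 17.4 kg.
Tool frame: the origin (TCP) lies at the very end of the fingers, on their centre line; the grasp point (between the pads) lies 19 mm behind it (ctrl.grip_point_offset is the distance from the TCP to the grasp point, in m); z points along the fingers, y is the line along which they close (so a half turn about z gives the same grasp; the last joint's range is limited). The gripper opens to 93 mm and grips with 3 to 60 N. Pads are 15 mm wide; open, the fingers measure 128 mm over their backs; the gripper's body (75 mm by 188 mm) begins 65 mm behind the grasp point.
Start: joints at [1.198, 0.116, 1.442, -0, 1.584, -0.038], TCP at [0.222, 0.638, 0.219] pointing down, gripper open.
Joint ranges: [-2.83, 2.83], [-0.83, 2.19], [0.07, 2.5], [-1.14, 4.28], [0.01, 3], [-2.97, 2.97]. Speed limits (rad/s): [1.89, 1.89, 2.22, 3.14, 3.14, 3.14].

### API

Orientations are given as [roll, pitch, yaw] about the fixed x, y, z axes, in that order (R = Rz(yaw) Ry(pitch) Rx(roll)).
In Python, from rig import status, cams, workorder, ctrl gives the robot as it stands.
- The arm moves only by the shell command python3 -m handwheel 'ROWS' [OPENING] [FORCE]. ROWS is JSON, a list that holds one entry, the list of rows, each a list of 6 numbers: the shift along the tool's x, y, z normalised to -1 to 1, where 1 is 0.15 m, then the turn, a rotation vector about the tool's x, y, z normalised to -1 to 1, where 1 is pi rad. A call has 1 to 5 rows; each row is the pose to reach, as a shift and turn from the pose commanded when the call began, along the tool's axes at that moment, turning the shorter way round; what a row does not reach only later rows make up. A row lasts 1/12 s, in which the tool goes at most 41.7 mm and 7.16 degrees, less where a joint would pass 70% of its speed; a pose out of reach is approached as far as the arm can. A call with a number of a shift or a turn outside -1 to 1 is refused whole. A call with a gripper value outside its range is refused whole. OPENING is the closure, from -1 (fully open) to 1 (shut), set as the call begins (- or left out, the last holds). The fingers move at their own pace and stop on an object; FORCE is the grip in N (left out, the last holds). Time passes only in rows, so rows that repeat a pose let the fingers close. It gives the time, the measured TCP pose, the force, the opening and the grip force at its end, in the units of the state.
- status.read_state(): the state, without advancing time (a new reading comes with each control period).
- cams.grab_frame(name): name is "side" or "top"; returns the picture (480x640x3 uint8, blue, green, red); there is no depth.
- cams.camera_info(name): a dict with "mtx" (3x3 intrinsics, pixels), "R" (3x3) and "t" (3): a world point X has camera coordinates R X + t. Camera axes: x right, y down, z forward; pixel columns grow to the right and rows downward; lengths in m; the calibration is good to about 2 mm. A picture is of the moment at which its call begins. camera_info takes no time and is no camera call.
- workorder.hand_in(): hands the job in; it is judged then, once.
The state is a dict: "time_s": time; "qpos": joint angles; "dq": joint speeds; "joint_efforts": joint torques, N m; "tool_pos": TCP position; "tool_rot": TCP orientation; "wrist_force": force on the tool from outside, world axes, zero at the start; "moment": the same for the moment, N m; "width": opening from 0.0 (shut) to 1.0 (fully open); "finger_force": force on a finger pad.
Only numpy, scipy, OpenCV 4.12 (cv2) and the standard library are available. Lean on these libraries where they do the work, as an engineer would, in place of code of your own. Each camera call takes 0.05 s, during which the arm holds its last target. There are 200 camera calls.

## Working session

There is one attempt and no reset: what is moved stays moved. The work goes in short steps, Python scripts to look and compute and a shell command to move; the robot and the scene stay as the last step left them, time stands still between calls to the robot, and variables do not carry over. Pictures are saved under pics/ and viewed, at most 10 in all, crops included, and the job is handed in when it is done.

```bash
ls; mkdir -p pics; python3 - <<'E'
from rig import status,cams,ctrl
import cv2,numpy as np
print(status.read_state()); print([a for a in dir(ctrl) if a[0]!='_'])
for n in("side","top"):
    cv2.imwrite(f"pics/{n}0.png",cams.grab_frame(n)); c=cams.camera_info(n); print(n,np.round(c["mtx"],1).tolist(),np.round(-np.array(c["R"]).T@np.array(c["t"]),3),np.round(c["R"],2).tolist())
E
```

```text
pics
{'time_s': 0.0, 'qpos': array([ 1.19818620e+00,  1.16448035e-01,  1.44225599e+00,  1.61725907e-05,
        1.58405260e+00, -3.78278597e-02]), 'dq': array([ 1.12234272e-03, -8.77534898e-04,  1.02823744e-03,  1.61073815e-03,
        2.22754185e-04, -6.90518675e-05]), 'joint_efforts': array([ 1.57967148e-03, -7.21267462e+01, -6.22600651e+01,  7.80590717e-02,
        2.38251529e-02, -1.33841545e-04]), 'tool_pos': array([0.22172161, 0.63731219, 0.21793655]), 'tool_rot': array([-3.14043013e+00, -6.01799311e-05,  2.80681056e+00]), 'wrist_force': array([-0.85558919, -0.1931521 ,  0.4214284 ]), 'moment': array([0.00460729, 0.04094079, 0.03547655]), 'finger_force': 0.0, 'width': 1.0032414420321327}
['MotionError', 'grip_point_offset']
side [[441.6, 0.0, 317.2], [0.0, 441.6, 232.8], [0.0, 0.0, 1.0]] [0.44  0.655 0.62 ] [[-0.98, -0.18, -0.01], [-0.09, 0.57, -0.82], [0.15, -0.8, -0.57]]
top [[566.9, 0.0, 322.4], [0.0, 566.9, 226.8], [0.0, 0.0, 1.0]] [ 0.424 -0.052  1.304] [[0.01, -1.0, -0.01], [-0.99, -0.0, -0.12], [0.12, 0.01, -0.99]]
```

View pics/top0.png

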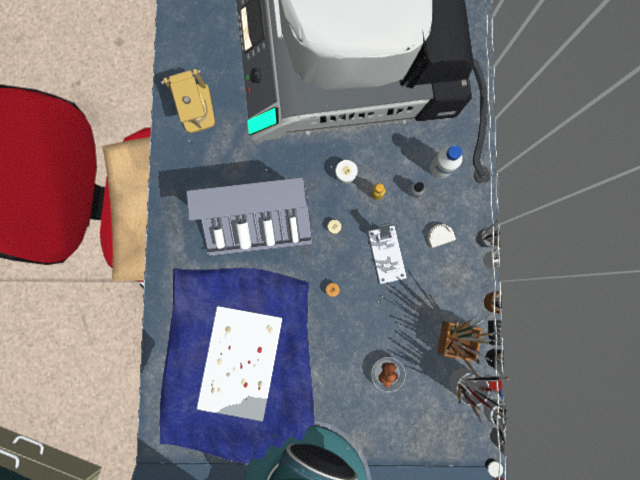

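View pics/side0.png

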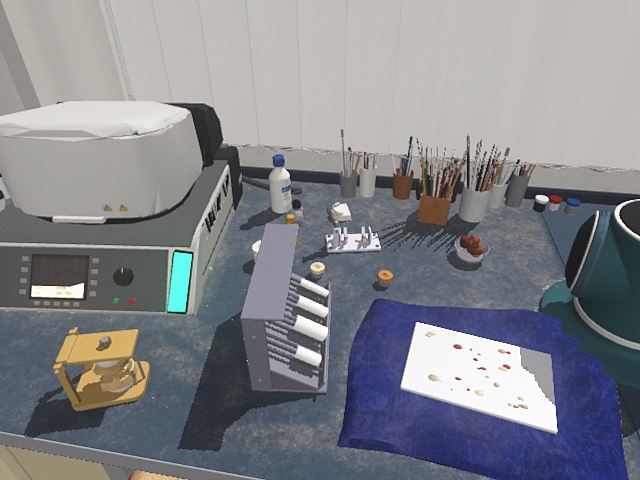

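The top view shows the rack at about (250,215) with rods at columns 218, 242, 267 and 293. The carrier is at (387,255), with the pots, jar and bottles between columns 330 and 450. I'll zoom in on the rack and the carrier.

```bash
python3 - <<'E'
import cv2,numpy as np
t=cv2.imread("pics/top0.png");s=cv2.imread("pics/side0.png")
r=lambda im,x,y,w,h:cv2.resize(im[y:y+h,x:x+w],(400,300),interpolation=cv2.INTER_CUBIC)
a=np.hstack([r(t,185,170,132,99),r(t,350,216,80,60+12-12)])
b=np.hstack([r(s,230,260,132,99),r(s,313,210,80,60)])
cv2.imwrite("pics/z.png",np.vstack([a,b]))
E
```

```text
(no output)
```

View pics/z.png

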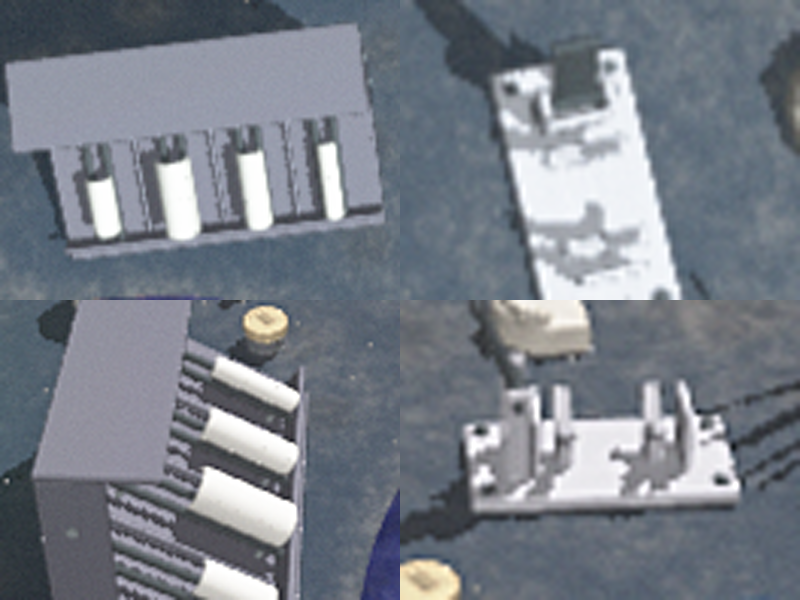

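The crops show the rods from left to right in the top view as: short (d) at column 218, thick (b) at 243, 20x60 (a) at 268, thin (c) at 294. The carrier is white, and its dark tongue leans back at about (388,232). Next I'll measure.

```bash
cat > h.py <<'E'
import cv2,numpy as np
from rig import cams
def ray(n,p):
    c=cams.camera_info(n);R=np.array(c["R"]);K=np.array(c["mtx"]);o=-R.T@np.array(c["t"])
    return o,R.T@np.linalg.solve(K,[p[0],p[1],1.])
def onz(n,p,z):
    o,d=ray(n,p);return o+d*(z-o[2])/d[2]
def tri(a,b):
    (o1,d1),(o2,d2)=ray("top",a),ray("side",b)
    s=np.linalg.lstsq(np.c_[d1,-d2],o2-o1,rcond=None)[0];p,q=o1+s[0]*d1,o2+s[1]*d2
    return (p+q)/2,np.linalg.norm(p-q)
def proj(n,X):
    c=cams.camera_info(n);v=np.array(c["mtx"])@(np.array(c["R"])@X+np.array(c["t"]));return v[:2]/v[2]
def blobs(im,x,y,w,h,lo,amin=30):
    m=np.zeros(im.shape[:2],np.uint8);m[y:y+h,x:x+w]=(im[y:y+h,x:x+w].min(2)>lo)*255
    return [c for c in cv2.findContours(m,0,cv2.CHAIN_APPROX_NONE)[0] if cv2.contourArea(c)>amin]
E
python3 - <<'E'
from h import *
np.set_printoptions(precision=4,suppress=True)
t=cv2.imread("pics/top0.png");s=cv2.imread("pics/side0.png")
T=sorted([cv2.minAreaRect(c) for c in blobs(t,200,205,110,48,190)],key=lambda r:r[0][0])
S=sorted([cv2.minAreaRect(c) for c in blobs(s,280,270,52,110,190)],key=lambda r:-r[0][1])
print(T);print(S)
for a,b in zip(T,S):
    p,e=tri(a[0],b[0]);print("rod",p,e)
    bp=cv2.boxPoints(a);k=np.argsort(bp[:,1]);u,l=bp[k[:2]].mean(0),bp[k[2:]].mean(0)
    U,L=onz("top",u,.074),onz("top",l,.047);print("  up/low",U,L,"yaw",np.arctan2(U[1]-L[1],U[0]-L[0]),np.linalg.norm(U-L), "w",min(a[1]))
for c in blobs(t,350,210,80,85,120,300):
    r=cv2.minAreaRect(c);bp=cv2.boxPoints(r);P=np.array([onz("top",q,.008) for q in bp]);print("carrier",r);print(P,P.mean(0),np.linalg.norm(np.diff(P,axis=0),axis=1))
h=[(185+.33*x,170+.33*y) for x,y in((5,65),(358,25),(372,112),(15,150))]
P=np.array([onz("top",q,.167) for q in h]);print("hood",P,np.linalg.norm(np.diff(P,axis=0),axis=1))
E
```

```text
[((219.06399536132812, 238.35198974609375), (18.067432403564453, 8.049845695495605), 79.69515228271484), ((243.97030639648438, 235.4783935546875), (25.993762969970703, 10.501480102539062), 81.02737426757812), ((269.03997802734375, 232.7799835205078), (25.031579971313477, 7.778174877166748), 81.8698959350586), ((293.892333984375, 229.63848876953125), (25.055015563964844, 5.333493232727051), 82.87498474121094)]
[((308.2500305175781, 355.25), (26.12998390197754, 11.292354583740234), 23.198591232299805), ((310.60345458984375, 327.2586669921875), (34.66490173339844, 13.393258094787598), 23.198591232299805), ((312.3000183105469, 305.9000244140625), (32.64659118652344, 10.28591251373291), 26.56505012512207), ((314.04632568359375, 286.98291015625), (30.381717681884766, 6.6350884437561035), 24.775142669677734)]
rod [0.5458 0.1945 0.0472] 0.0020488102493159102
  up/low [0.5637 0.1935 0.074 ] [0.527  0.1905 0.047 ] yaw 0.08014443715856066 0.04571143014035851 w 8.049845695495605
rod [0.5524 0.1383 0.0515] 0.0014833797546379786
  up/low [0.579  0.1401 0.074 ] [0.5249 0.1339 0.047 ] yaw 0.11307355097828477 0.06084431096153183 w 10.501480102539062
rod [0.5595 0.0831 0.0476] 0.0006553513211472657
  up/low [0.5843 0.0846 0.074 ] [0.5322 0.0788 0.047 ] yaw 0.11240055101103014 0.05896861914559519 w 7.778174877166748
rod [0.5669 0.0279 0.0437] 0.0013383191814282417
  up/low [0.5916 0.0298 0.074 ] [0.5394 0.0239 0.047 ] yaw 0.1112847000276609 0.05902880535113683 w 5.333493232727051
carrier ((387.17413330078125, 254.42129516601562), (55.01563262939453, 27.882579803466797), 77.00537872314453)
[[ 0.5699 -0.1389  0.008 ]
 [ 0.5847 -0.2013  0.008 ]
 [ 0.462  -0.2283  0.008 ]
 [ 0.4475 -0.1666  0.008 ]] [ 0.516  -0.1838  0.008 ] [0.0642 0.1256 0.0635]
hood [[ 0.631   0.2401  0.167 ]
 [ 0.6593  0.0025  0.167 ]
 [ 0.6    -0.0074  0.167 ]
 [ 0.5733  0.2314  0.167 ]] [0.2392 0.0601 0.2403]
```

```bash
cat >> h.py <<'E'
from scipy.spatial.transform import Rotation as Ro
from rig import status
C=np.array([.559,.082,.0475]);psi=.112
SEAT=np.array([.512,-.1847,.036]);cpsi=.2166
def toolR(psi,tilt): # tool x toward robot, z down leaning
    return Ro.from_euler('z',psi)*Ro.from_euler('y',-tilt)*Ro.from_matrix(np.diag([-1.,1,-1]))
RG=toolR(psi,np.pi/6); RP=toolR(cpsi,0)
def now():
    s=status.read_state();return np.array(s["tool_pos"]),Ro.from_euler('xyz',s["tool_rot"])
def plan(*targets,start=None):
    p,R=start or now()
    for q,Q in targets:
        d=R.inv().apply(q-p)/.15;w=(R.inv()*Q).as_rotvec()/np.pi
        print(np.round(np.r_[d,w],3).tolist(),"rows %.1f/%.1f"%(np.linalg.norm(d)*.15/.0417,np.degrees(np.linalg.norm(w)*np.pi)/7.16),"to",np.round(q,3));p,R=q,Q
def between(n,q,Q):
    p,R=now();w=(R.inv()*Q).as_rotvec()
    return [(p+(q-p)*i/n,R*Ro.from_rotvec(w*i/n)) for i in range(1,n+1)]
E
python3 - <<'E'
from h import *
z=RG.as_matrix()[:,2];print(RG.as_matrix().round(3))
plan(*between(4,C-z*.19+z*.0,RG),(C-z*.088,RG))
E
```

```text
[[-0.861 -0.112  0.497]
 [-0.097  0.994  0.056]
 [-0.5    0.    -0.866]]
[-0.692, -0.758, 0.011, -0.009, -0.041, -0.035] rows 3.7/1.4 to [0.282 0.496 0.217]
[-0.6, -0.83, 0.071, -0.009, -0.041, -0.035] rows 3.7/1.4 to [0.343 0.354 0.215]
[-0.494, -0.892, 0.116, -0.009, -0.041, -0.035] rows 3.7/1.4 to [0.404 0.213 0.214]
[-0.377, -0.944, 0.145, -0.009, -0.041, -0.035] rows 3.7/1.4 to [0.465 0.071 0.212]
[-0.0, 0.0, 0.68, 0.0, 0.0, 0.0] rows 2.4/0.0 to [0.515 0.077 0.124]
```

```bash
python3 -m handwheel '[[[-0.692,-0.758,0.011,-0.009,-0.041,-0.035],[-0.692,-0.758,0.011,-0.009,-0.041,-0.035],[-0.692,-0.758,0.011,-0.009,-0.041,-0.035],[-0.692,-0.758,0.011,-0.009,-0.041,-0.035]]]' 0.14 10
python3 -m handwheel '[[[-0.6,-0.83,0.071,-0.009,-0.041,-0.035],[-0.6,-0.83,0.071,-0.009,-0.041,-0.035],[-0.6,-0.83,0.071,-0.009,-0.041,-0.035],[-0.6,-0.83,0.071,-0.009,-0.041,-0.035]]]'
python3 -m handwheel '[[[-0.494,-0.892,0.116,-0.009,-0.041,-0.035],[-0.494,-0.892,0.116,-0.009,-0.041,-0.035],[-0.494,-0.892,0.116,-0.009,-0.041,-0.035],[-0.494,-0.892,0.116,-0.009,-0.041,-0.035]]]'
python3 -m handwheel '[[[-0.377,-0.944,0.145,-0.009,-0.041,-0.035],[-0.377,-0.944,0.145,-0.009,-0.041,-0.035],[-0.377,-0.944,0.145,-0.009,-0.041,-0.035],[-0.377,-0.944,0.145,-0.009,-0.041,-0.035],[-0.377,-0.944,0.145,-0.009,-0.041,-0.035]]]'
python3 - <<'E'
from h import *
z=RG.as_matrix()[:,2];print(now()[0],status.read_state()["wrist_force"],status.read_state()["width"])
plan((C-z*.06,RG));plan((C-z*.06,RG),(C+z*.012,RG))
E
```

```text
time_s: 0.43
tool_pos: [0.2826, 0.4936, 0.2165]
tool_rot: [3.121, 0.131, 2.917]
wrist_force: [0.6, 0.5, 1.2]
width: 0.759
finger_force: 0.0
time_s: 0.77
tool_pos: [0.3433, 0.3521, 0.2152]
tool_rot: [3.114, 0.262, 3.025]
wrist_force: [0.0, 0.6, 0.6]
width: 0.477
finger_force: 0.0
time_s: 1.1
tool_pos: [0.4042, 0.2108, 0.2141]
tool_rot: [3.121, 0.395, 3.138]
wrist_force: [0.6, 0.1, -0.6]
width: 0.43
finger_force: 0.0
time_s: 1.52
tool_pos: [0.4661, 0.0671, 0.213]
tool_rot: [-3.135, 0.524, -3.029]
wrist_force: [-0.9, -0.4, -0.6]
width: 0.428
finger_force: 0.0
[0.46612685 0.06708202 0.21298549] [-0.92754539 -0.35383273 -0.62137254] 0.4277062367510419
[0.009, 0.035, 0.868, -0.002, 0.0, 0.0] rows 3.1/0.0 to [0.529 0.079 0.099]
[0.009, 0.035, 0.868, -0.002, 0.0, 0.0] rows 3.1/0.0 to [0.529 0.079 0.099]
[-0.0, -0.0, 0.48, 0.0, 0.0, 0.0] rows 1.7/0.0 to [0.565 0.083 0.037]
```

```bash
python3 -m handwheel '[[[0.009,0.035,0.3,-0.002,0,0],[0.009,0.035,0.6,-0.002,0,0],[0.009,0.035,0.868,-0.002,0,0],[0.009,0.035,0.868,-0.002,0,0],[0.009,0.035,0.868,-0.002,0,0]]]'
python3 - <<'E'
from h import *
np.set_printoptions(precision=4,suppress=True)
z=RG.as_matrix()[:,2]
t=cams.grab_frame("top");s=cams.grab_frame("side")
r=lambda im,x,y,w,h:cv2.resize(im[y:y+h,x:x+w],(400,300),interpolation=cv2.INTER_CUBIC)
cv2.imwrite("pics/g1.png",np.hstack([r(t,190,160,132,99),r(s,240,230,132,99)]))
p,R=now();print(p,proj("top",p),proj("side",p),proj("side",C),proj("top",C))
plan((C+z*.012,RG))
E
```

```text
time_s: 1.93
tool_pos: [0.5272, 0.0839, 0.0962]
tool_rot: [3.14, 0.517, -3.025]
wrist_force: [-1.0, 0.3, -0.3]
width: 0.425
finger_force: 0.0
[0.5281 0.0841 0.1008] [265.7035 244.8757] [329.1207 286.3174] [312.5101 305.5295] [269.5376 233.1624]
[0.002, -0.038, 0.489, 0.001, -0.0, 0.001] rows 1.8/0.0 to [0.565 0.083 0.037]
```

View pics/g1.png

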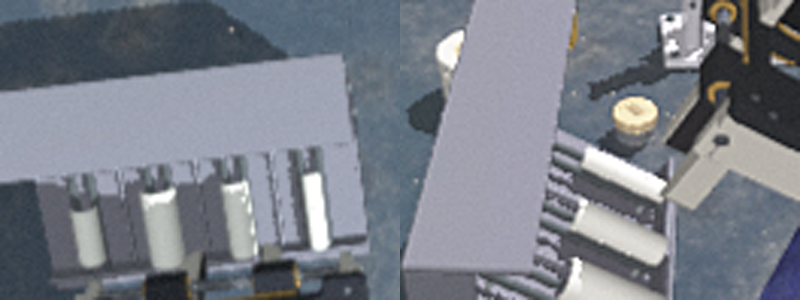

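The fingers straddle channel 3, with the tip about 60 mm off the rod and everything clear. I'll let it settle and then correct.

```bash
python3 -m handwheel '[[[0,0,0,0,0,0],[0,0,0,0,0,0],[0,0,0,0,0,0]]]'
python3 - <<'E'
from h import *
z=RG.as_matrix()[:,2];print(now()[0],status.read_state()["dq"].round(3),status.read_state()["wrist_force"])
plan((C+z*.012,RG))
E
```

```text
time_s: 2.28
tool_pos: [0.5284, 0.0839, 0.1015]
tool_rot: [3.141, 0.526, -3.025]
wrist_force: [-0.9, -0.1, -0.0]
width: 0.428
finger_force: 0.0
[0.52837027 0.0839346  0.10151139] [-0.001  0.007  0.005 -0.    -0.004 -0.001] [-0.92703705 -0.13070328 -0.0053886 ]
[0.007, -0.037, 0.492, 0.001, 0.001, 0.001] rows 1.8/0.0 to [0.565 0.083 0.037]
```

```bash
python3 -m handwheel '[[[0.007,-0.037,0.1,0.001,0.001,0.001],[0.007,-0.037,0.2,0.001,0.001,0.001],[0.007,-0.037,0.28,0.001,0.001,0.001],[0.007,-0.037,0.34,0.001,0.001,0.001],[0.007,-0.037,0.38,0.001,0.001,0.001]]]'
python3 -m handwheel '[[[0,0,0.03,0,0,0],[0,0,0.06,0,0,0],[0,0,0.08,0,0,0],[0,0,0.1,0,0,0],[0,0,0.112,0,0,0]]]'
python3 -m handwheel '[[[0,0,0,0,0,0],[0,0,0,0,0,0],[0,0,0,0,0,0]]]'
python3 - <<'E'
from h import *
z=RG.as_matrix()[:,2];plan((C+z*.012,RG))
E
```

```text
time_s: 2.7
tool_pos: [0.5564, 0.0816, 0.0496]
tool_rot: [-3.141, 0.52, -3.028]
wrist_force: [-0.1, -0.1, 0.9]
width: 0.434
finger_force: 0.0
time_s: 3.12
tool_pos: [0.5646, 0.0825, 0.0351]
tool_rot: [-3.141, 0.52, -3.028]
wrist_force: [-0.2, -0.2, -0.1]
width: 0.432
finger_force: 0.0
time_s: 3.37
tool_pos: [0.5645, 0.0825, 0.0354]
tool_rot: [-3.141, 0.52, -3.028]
wrist_force: [-0.2, -0.3, 0.6]
width: 0.431
finger_force: 0.0
[-0.008, 0.001, -0.008, 0.0, -0.001, 0.0] rows 0.0/0.0 to [0.565 0.083 0.037]
```

```bash
python3 -m handwheel '[[[0,0,0,0,0,0],[0,0,0,0,0,0],[0,0,0,0,0,0],[0,0,0,0,0,0],[0,0,0,0,0,0]]]' 1 15
python3 -m handwheel '[[[0,0,0,0,0,0],[0,0,0,0,0,0],[0,0,0,0,0,0]]]'
```

```text
time_s: 3.78
tool_pos: [0.5642, 0.0847, 0.0353]
tool_rot: [3.137, 0.52, -3.03]
wrist_force: [-4.2, 30.3, 2.8]
width: 0.236
finger_force: 15.0
time_s: 4.03
tool_pos: [0.5642, 0.085, 0.0354]
tool_rot: [3.137, 0.52, -3.03]
wrist_force: [-4.0, 29.1, 0.9]
width: 0.225
finger_force: 15.0
```

```bash
python3 -m handwheel '[[[0,0.01,0,0,0,0],[0,0.018,0,0,0,0],[0,0.018,0,0,0,0],[0,0.018,0,0,0,0]]]'
python3 -m handwheel '[[[0,0,-0.03,0,0,0],[0,0,-0.08,0,0,0],[0,0,-0.15,0,0,0],[0,0,-0.22,0,0,0],[0,0,-0.3,0,0,0]]]'
```

```text
time_s: 4.37
tool_pos: [0.5641, 0.0861, 0.0353]
tool_rot: [3.14, 0.52, -3.029]
wrist_force: [-2.5, 11.5, 2.5]
width: 0.212
finger_force: 15.0
time_s: 4.78
tool_pos: [0.5414, 0.0824, 0.0747]
tool_rot: [-3.141, 0.52, -3.028]
wrist_force: [0.1, 0.2, -1.0]
width: 0.207
finger_force: 15.0
```

```bash
python3 - <<'E'
from h import *
p,R=now();z=RG.as_matrix()[:,2]
a=p-z*.13; H=SEAT+[0,0,.10]
print(a)
plan((a,RG),*[(a+(H-a)*f,R_) for f,R_ in ((.5,toolR((psi+cpsi)/2,np.pi/12)),(1,RP))])
E
```

```text
[0.47683143 0.07514491 0.18727526]
[0.003, 0.0, -0.867, 0.0, -0.001, 0.0] rows 3.1/0.0 to [0.477 0.075 0.187]
[0.068, -0.874, 0.158, -0.006, 0.083, -0.015] rows 3.2/2.1 to [ 0.494 -0.055  0.162]
[0.069, -0.874, 0.158, -0.002, 0.083, -0.017] rows 3.2/2.1 to [ 0.512 -0.185  0.136]
```

```bash
python3 -m handwheel '[[[0.003,0,-0.2,0,0,0],[0.003,0,-0.4,0,0,0],[0.003,0,-0.63,0,0,0],[0.003,0,-0.867,0,0,0]]]'
python3 -m handwheel '[[[0.02,-0.2,0.04,0,0.02,0],[0.034,-0.437,0.079,-0.003,0.041,-0.007],[0.05,-0.65,0.12,-0.006,0.06,-0.01],[0.068,-0.874,0.158,-0.006,0.083,-0.015]]]'
python3 -m handwheel '[[[0.02,-0.24,0.04,0,0.02,0],[0.034,-0.437,0.079,-0.001,0.041,-0.008],[0.05,-0.65,0.12,-0.002,0.06,-0.012],[0.06,-0.8,0.14,-0.002,0.075,-0.015],[0.069,-0.874,0.158,-0.002,0.083,-0.017]]]'
python3 -m handwheel '[[[0,0,0,0,0,0],[0,0,0,0,0,0],[0,0,0,0,0,0]]]'
python3 - <<'E'
from h import *
t=cams.grab_frame("top");s=cams.grab_frame("side")
cv2.imwrite("pics/t2.png",t);cv2.imwrite("pics/s2.png",s)
r=lambda im,x,y,w,h:cv2.resize(im[y:y+h,x:x+w],(400,300),interpolation=cv2.INTER_CUBIC)
cv2.imwrite("pics/g2.png",np.hstack([r(t,337,200,100,75),r(s,303,160,132,99)]))
p,R=now();print(p,proj("top",p),proj("side",p),proj("side",SEAT),proj("top",SEAT))
plan((SEAT+[0,0,.05],RP))
E
```

```text
time_s: 5.12
tool_pos: [0.4759, 0.075, 0.188]
tool_rot: [-3.141, 0.519, -3.029]
wrist_force: [2.0, -0.3, -0.4]
width: 0.213
finger_force: 15.0
time_s: 5.45
tool_pos: [0.4946, -0.0564, 0.1624]
tool_rot: [-3.141, 0.259, -2.977]
wrist_force: [0.5, 0.8, -1.1]
width: 0.211
finger_force: 15.0
time_s: 5.87
tool_pos: [0.5126, -0.1873, 0.1355]
tool_rot: [-3.14, -0.005, -2.926]
wrist_force: [0.1, -0.0, -1.0]
width: 0.211
finger_force: 15.0
time_s: 6.12
tool_pos: [0.5123, -0.184, 0.1362]
tool_rot: [-3.14, -0.001, -2.924]
wrist_force: [-0.5, -0.7, -0.6]
width: 0.207
finger_force: 15.0
[ 0.51234429 -0.18386742  0.13644246] [393.52882021 251.68923969] [355.41753752 193.33166609] [353.94341998 230.91531415] [388.84311356 255.19348229]
[0.003, -0.004, 0.336, -0.001, -0.0, 0.0] rows 1.2/0.0 to [ 0.512 -0.185  0.086]
```

View pics/g2.png

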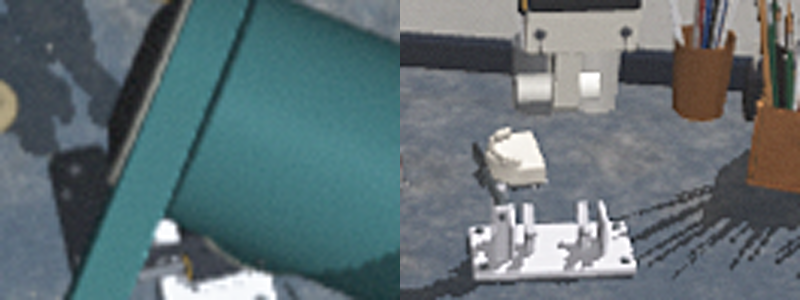

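The side view shows the rod level, with its left end near x=341 and its right end near x=369. The saddles are at about x=345 and x=363. The arm hides the top view. I'll measure the rod ends and saddle columns precisely.

```bash
python3 - <<'E'
from h import *
s=cv2.imread("pics/s2.png")
print(s[184:196,334:378].min(2)[::2])
print(s[226:240:2,336:376].min(2))
ax=np.array([np.cos(cpsi),np.sin(cpsi),0]); p,R=now()
g=p+[0,0,.012]
for d in(.030,-.030): print("rod end exp",proj("side",g+d*ax))
for d in(.044,.033,.025,.021,.017,-.017,-.021,-.025,-.033): print(d,proj("side",SEAT+d*ax+[0,0,.002]))
E
```

```text
[[103  98  90  80  83  55  62  92 132 131 132 129 133 136 147 149 154 161
  157 116 146 166 162 163 162 161 163 161 211 255 255 254 255 255 254 146
  161 154 155 156 142  50  40  44]
 [106 112 117 117 122 115  85 137 209 205 204 201 203 206 203 204 203 208
  197 141 140 161 160 162 160 162 157 161 219 255 249 248 249 251 227 148
  159 159 155 159 137  39  33  42]
 [109 109 108 110 115 115  88 123 218 222 218 220 219 217 222 220 221 228
  208 130 171 159 163 158 168 161 160 164 199 239 233 232 233 238 227 151
  159 153 150 152 149 105 120 122]
 [101  99  99 102 106 111  98 118 208 206 205 206 202 201 206 204 203 211
  192 125 169 164 161 162 162 164 157 156 175 210 203 206 203 203 192 158
  157 159 151 152 152 105 113 110]
 [103 101 104 106 113 113 100 110 182 172 168 179 179 175 174 175 174 178
  155 110 170 165 162 164 163 163 164 162 155 155 153 147 146 143 148 159
  160 155 150 145 108 105 105 105]
 [105 105 104 101 111 115 106  80  97 101  97  98  87  89  90  89  90  86
   87 120 176 169 171 167 167 170 166 159 147 156 164 167 169 168 162 161
  155 155 155 148  99 103 103 102]]
[
[... 858 characters left out ...]
4 247 236 154 209 220 206 236 240 238 238 238 237
  239 239 238 238 239 241 242 200  97 138 201 190 224 247  73 109 168 216
  247 230 242 229]
 [165 169 149 109 183 227 251 237  76 100 119 192 241 242 237 238 240 237
  239 242 242 241 239 242 245 197 104 171 158 161 179 179  93 113 175 208
  237 167 189 228]]
rod end exp [341.81497842 188.91563891]
rod end exp [369.42241006 188.11365341]
0.044 [334.97728452 230.80188513]
0.033 [339.73052445 230.65256334]
0.025 [343.18581633 230.54401624]
0.021 [344.91295416 230.48975866]
0.017 [346.6397534  230.43551171]
-0.017 [361.3038899  229.97484168]
-0.021 [363.02747738 229.92069563]
-0.025 [364.7507273  229.86656018]
-0.033 [368.19621486 229.75832109]
```

```bash
python3 - <<'E'
import cv2
s=cv2.imread("pics/s2.png");cv2.imwrite("pics/s2z.png",cv2.resize(s[175:255,325:385],(450,600),interpolation=cv2.INTER_NEAREST))
E
```

```text
(no output)
```

View pics/s2z.png

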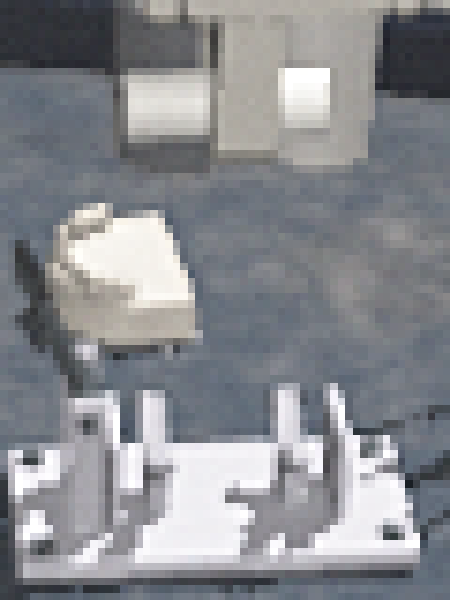

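```bash
python3 -m handwheel '[[[0.009,-0.005,0.12,0,0,0],[0.009,-0.005,0.25,0,0,0],[0.009,-0.005,0.37,0,0,0],[0.009,-0.005,0.46,0,0,0],[0.009,-0.005,0.53,0,0,0]]]'
python3 -m handwheel '[[[0,0,0.05,0,0,0],[0,0,0.09,0,0,0],[0,0,0.11,0,0,0],[0,0,0.11,0,0,0],[0,0,0.11,0,0,0]]]'
python3 - <<'E'
from h import *
s=cams.grab_frame("side");cv2.imwrite("pics/s3z.png",cv2.resize(s[185:255,320:390],(600,600),interpolation=cv2.INTER_NEAREST))
p,R=now();print(p,status.read_state()["wrist_force"]);plan((SEAT-[0,0,.012],RP))
E
```

```text
time_s: 6.63
tool_pos: [0.5109, -0.1852, 0.0554]
tool_rot: [-3.14, -0.002, -2.924]
wrist_force: [-1.3, 0.3, -0.9]
width: 0.207
finger_force: 15.0
time_s: 7.05
tool_pos: [0.5115, -0.1859, 0.0403]
tool_rot: [-3.14, -0.001, -2.924]
wrist_force: [0.4, 0.3, -0.4]
width: 0.209
finger_force: 15.0
[ 0.51155011 -0.18593041  0.04040931] [-0.01242958 -0.60992548 -0.80814726]
[-0.005, 0.008, 0.109, -0.001, -0.0, 0.0] rows 0.4/0.0 to [ 0.512 -0.185  0.024]
```

View pics/s3z.png

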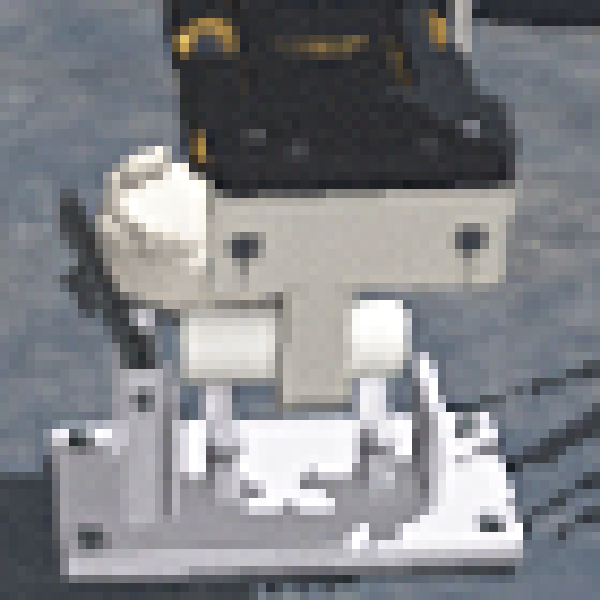

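The rod is centred over the saddles: its midpoint and the saddles' midpoint are both at x≈295 in the crop. Lowering slowly.

```bash
python3 -m handwheel '[[[0,0.006,0.02,0,0,0],[0,0.006,0.04,0,0,0],[0,0.006,0.06,0,0,0],[0,0.006,0.075,0,0,0],[0,0.006,0.085,0,0,0]]]'
python3 -m handwheel '[[[0,0,0.005,0,0,0],[0,0,0.01,0,0,0],[0,0,0.015,0,0,0],[0,0,0.015,0,0,0]]]'
```

```text
time_s: 7.52
tool_pos: [0.5109, -0.1849, 0.0266]
tool_rot: [-3.141, -0.002, -2.924]
wrist_force: [-0.6, 0.3, -0.2]
width: 0.209
finger_force: 15.0
time_s: 7.85
tool_pos: [0.5111, -0.1847, 0.0256]
tool_rot: [-3.141, -0.002, -2.924]
wrist_force: [-5.8, 5.6, 11.7]
width: 0.21
finger_force: 15.0
```

```bash
python3 -m handwheel '[[[0.002,0.003,0,0,0,0],[0.003,0.006,0,0,0,0],[0.003,0.006,0,0,0,0],[0.003,0.006,0,0,0,0]]]'
```

```text
time_s: 8.18
tool_pos: [0.5107, -0.1842, 0.0252]
tool_rot: [-3.14, -0.001, -2.924]
wrist_force: [0.7, 2.3, 6.5]
width: 0.212
finger_force: 15.0
```

```bash
python3 -m handwheel '[[[0,0.003,0.002,0,0,0],[0,0.003,0.003,0,0,0],[0,0.003,0.003,0,0,0]]]'
```

```text
time_s: 8.43
tool_pos: [0.5106, -0.1838, 0.0248]
tool_rot: [-3.14, -0.001, -2.924]
wrist_force: [-1.1, 1.2, 6.5]
width: 0.21
finger_force: 15.0
```

```bash
python3 -m handwheel '[[[0,0,0,0,0,0],[0,0,0,0,0,0],[0,0,0,0,0,0],[0,0,0,0,0,0],[0,0,0,0,0,0]]]' 0.14
python3 -m handwheel '[[[0,0,-0.05,0,0,0],[0,0,-0.15,0,0,0],[0,0,-0.3,0,0,0],[0,0,-0.5,0,0,0],[0,0,-0.7,0,0,0]]]'
python3 -m handwheel '[[[0,0,0,0,0,0],[0,0,0,0,0,0]]]'
python3 - <<'E'
from h import *
s=cams.grab_frame("side");cv2.imwrite("pics/s4.png",s);cv2.imwrite("pics/s4z.png",cv2.resize(s[170:250,310:390],(600,600),interpolation=cv2.INTER_NEAREST))
p,R=now();print(p,status.read_state()["wrist_force"])
E
```

```text
time_s: 8.85
tool_pos: [0.5102, -0.1837, 0.0241]
tool_rot: [-3.14, -0.002, -2.924]
wrist_force: [-0.3, 0.3, 0.1]
width: 0.422
finger_force: 0.0
time_s: 9.27
tool_pos: [0.51, -0.1834, 0.1307]
tool_rot: [-3.141, -0.002, -2.924]
wrist_force: [-0.2, -0.3, 1.1]
width: 0.429
finger_force: 0.0
time_s: 9.43
tool_pos: [0.5112, -0.1839, 0.1316]
tool_rot: [-3.138, 0.001, -2.924]
wrist_force: [-0.8, -0.6, -0.4]
width: 0.429
finger_force: 0.0
[ 0.51052465 -0.1835972   0.12986451] [-0.02783252  0.24500437 -0.59332486]
```

View pics/s4z.png

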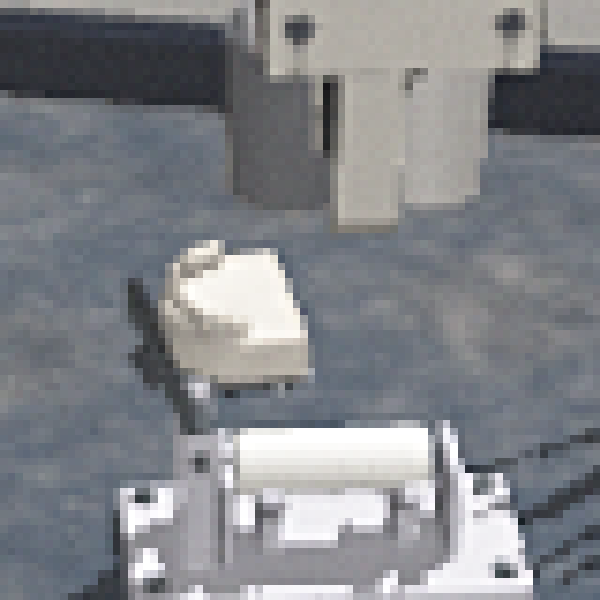

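The rod lies level in both saddles between the cheeks. The bright spot at crop (197,390), full-image pixel (336,222), is the tongue's end. Next I'll work out the tongue angle, the bystander clearances and the sweep path.

```bash
cat >> h.py <<'E'
S2=np.array([.5113,-.1836,0]);AX=np.array([np.cos(cpsi),np.sin(cpsi),0])
def own(x,z): return S2+x*AX+[0,0,z]
E
python3 - <<'E'
from h import *
np.set_printoptions(precision=3,suppress=True)
for th in(1.9,2.05,2.2): print(th,proj("side",own(.044-.05*np.cos(th),.0495+.05*np.sin(th))),proj("top",own(.044-.05*np.cos(th),.0495+.05*np.sin(th))))
for n,px,z in(("amber",(378,190),.06),("stain?",(418,188),.07),("model",(440,235),.024),("pot",(334,226),.021)): 
    q=onz("top",px,z)-S2; print(n,"own",q@AX,q@np.array([-AX[1],AX[0],0]))
p,R=now();print("tip own x",(p-S2)@AX)
plan(*[(own(x,z),RP) for x,z in((.05,.16),(.1,.16),(.1,.083),(.065,.085),(.045,.088),(.03,.085),(.015,.075),(.01,.065),(.008,.056))])
E
```

```text
1.9 [328.289 209.676] [385.041 226.138]
2.05 [325.204 210.889] [384.195 223.189]
2.2 [322.363 212.468] [383.364 220.551]
amber own 0.14596428076025741 -0.007146214715282172
stain? own 0.13010629437375973 -0.09302403093170464
model own 0.02136099442475207 -0.12591062958624724
pot own 0.09222905545838145 0.10424411983760726
tip own x -0.0007566335560753259
[-0.338, -0.002, -0.201, -0.001, -0.0, 0.0] rows 1.4/0.0 to [ 0.56  -0.173  0.16 ]
[-0.333, -0.0, 0.0, 0.0, 0.0, 0.0] rows 1.2/0.0 to [ 0.609 -0.162  0.16 ]
[0.0, 0.0, 0.513, 0.0, 0.0, 0.0] rows 1.8/0.0 to [ 0.609 -0.162  0.083]
[0.233, 0.0, -0.013, 0.0, 0.0, 0.0] rows 0.8/0.0 to [ 0.575 -0.17   0.085]
[0.133, 0.0, -0.02, 0.0, 0.0, 0.0] rows 0.5/0.0 to [ 0.555 -0.174  0.088]
[0.1, -0.0, 0.02, 0.0, 0.0, 0.0] rows 0.4/0.0 to [ 0.541 -0.177  0.085]
[0.1, 0.0, 0.067, 0.0, 0.0, 0.0] rows 0.4/0.0 to [ 0.526 -0.18   0.075]
[0.033, -0.0, 0.067, 0.0, 0.0, 0.0] rows 0.3/0.0 to [ 0.521 -0.181  0.065]
[0.013, -0.0, 0.06, 0.0, 0.0, 0.0] rows 0.2/0.0 to [ 0.519 -0.182  0.056]
```

```bash
python3 -m handwheel '[[[-0.1,0,-0.2,0,0,0],[-0.338,-0.002,-0.201,0,0,0],[-0.5,-0.002,-0.201,0,0,0],[-0.671,-0.002,-0.201,0,0,0],[-0.671,-0.002,-0.201,0,0,0]]]' 1 10
python3 -m handwheel '[[[0,0,0,0,0,0],[0,0,0,0,0,0],[0,0,0.15,0,0,0],[0,0,0.33,0,0,0],[0,0,0.513,0,0,0]]]'
python3 -m handwheel '[[[0,0,0,0,0,0],[0,0,0,0,0,0]]]'
python3 - <<'E'
from h import *
p,R=now();print((p-S2)@AX,p[2]);plan((own(.1,.083),RP))
E
```

```text
time_s: 9.9
tool_pos: [0.6111, -0.1609, 0.1571]
tool_rot: [3.141, -0.004, -2.923]
wrist_force: [0.7, 0.0, 0.1]
width: 0.118
finger_force: 0.0
time_s: 10.32
tool_pos: [0.608, -0.1626, 0.0819]
tool_rot: [-3.14, -0.001, -2.925]
wrist_force: [0.6, 0.0, -1.0]
width: 0.003
finger_force: 0.0
time_s: 10.48
tool_pos: [0.6075, -0.1623, 0.0817]
tool_rot: [-3.141, -0.004, -2.925]
wrist_force: [0.2, 0.5, 0.3]
width: 0.002
finger_force: 0.0
0.09848021801817403 0.0817003686260849
[-0.01, -0.001, -0.009, -0.0, -0.001, 0.0] rows 0.0/0.0 to [ 0.609 -0.162  0.083]
```

```bash
python3 -m handwheel '[[[0.05,0,-0.005,0,0,0],[0.1,0,-0.01,0,0,0],[0.15,0,-0.015,0,0,0],[0.2,0,-0.02,0,0,0],[0.25,0,-0.03,0,0,0]]]'
python3 -m handwheel '[[[0.05,0,-0.01,0,0,0],[0.1,0,-0.01,0,0,0],[0.15,0,0,0,0,0],[0.2,0,0.01,0,0,0],[0.25,0,0.03,0,0,0]]]'
python3 - <<'E'
from h import *
p,R=now();print((p-S2)@AX,p[2]);plan((own(.015,.075),RP),(own(.01,.065),RP),(own(.008,.055),RP))
E
```

```text
time_s: 10.9
tool_pos: [0.5715, -0.1706, 0.0879]
tool_rot: [-3.14, -0.001, -2.924]
wrist_force: [1.0, -0.6, 0.9]
width: 0.003
finger_force: 0.4
time_s: 11.32
tool_pos: [0.5348, -0.1786, 0.0824]
tool_rot: [-3.14, -0.002, -2.924]
wrist_force: [1.0, -0.1, 0.0]
width: 0.006
finger_force: 0.3
0.024016451807338954 0.08240907257727302
[0.06, 0.001, 0.049, -0.0, -0.0, 0.0] rows 0.3/0.0 to [ 0.526 -0.18   0.075]
[0.033, -0.0, 0.067, 0.0, 0.0, 0.0] rows 0.3/0.0 to [ 0.521 -0.181  0.065]
[0.013, -0.0, 0.067, 0.0, 0.0, 0.0] rows 0.2/0.0 to [ 0.519 -0.182  0.055]
```

```bash
python3 -m handwheel '[[[0.04,0,0.025,0,0,0],[0.06,0,0.049,0,0,0],[0.08,0,0.08,0,0,0],[0.093,0,0.116,0,0,0],[0.1,0,0.14,0,0,0]]]'
python3 -m handwheel '[[[0.003,0,0.02,0,0,0],[0.006,0,0.035,0,0,0],[0.006,0,0.045,0,0,0],[0.006,0,0.045,0,0,0]]]'
python3 - <<'E'
from h import *
p,R=now();print((p-S2)@AX,p[2],status.read_state()["wrist_force"])
E
```

```text
time_s: 11.73
tool_pos: [0.5204, -0.1817, 0.0606]
tool_rot: [-3.141, -0.002, -2.924]
wrist_force: [0.2, -0.5, 0.3]
width: 0.007
finger_force: 0.3
time_s: 12.07
tool_pos: [0.5199, -0.1818, 0.0544]
tool_rot: [-3.141, -0.002, -2.924]
wrist_force: [0.2, 0.8, 0.0]
width: 0.006
finger_force: 0.0
0.008782854904633442 0.05436871654833189 [0.17428481 0.83465913 0.02079801]
```

Next, lower in 0.5 mm steps until the tongue pushes back from its stop.

```bash
python3 -m handwheel '[[[0,0,0.005,0,0,0],[0,0,0.01,0,0,0],[0,0,0.015,0,0,0],[0,0,0.015,0,0,0]]]'
python3 -m handwheel '[[[0,0,0.003,0,0,0],[0,0,0.006,0,0,0],[0,0,0.006,0,0,0]]]'
```

```text
time_s: 12.4
tool_pos: [0.5199, -0.1819, 0.0524]
tool_rot: [-3.14, -0.002, -2.924]
wrist_force: [0.1, 0.2, 0.5]
width: 0.005
finger_force: 0.0
time_s: 12.65
tool_pos: [0.5199, -0.1819, 0.0517]
tool_rot: [-3.14, -0.002, -2.924]
wrist_force: [-0.4, 1.7, 1.3]
width: 0.004
finger_force: 0.7
```

```bash
python3 -m handwheel '[[[0,0,0.003,0,0,0],[0,0,0.006,0,0,0],[0,0,0.006,0,0,0]]]'
python3 -m handwheel '[[[0,0,0.003,0,0,0],[0,0,0.004,0,0,0],[0,0,0.004,0,0,0]]]'
```

```text
time_s: 12.9
tool_pos: [0.52, -0.1819, 0.0514]
tool_rot: [-3.14, -0.002, -2.924]
wrist_force: [-4.0, 1.4, 9.1]
width: -0.0
finger_force: 4.7
time_s: 13.15
tool_pos: [0.52, -0.182, 0.0513]
tool_rot: [-3.14, -0.001, -2.924]
wrist_force: [-6.5, 2.3, 14.5]
width: 0.002
finger_force: 7.2
```

It meets a firm stop at z = 51.3 mm, where the closed top face should be 51.5. Retreating and checking.

```bash
python3 -m handwheel '[[[0,0,-0.03,0,0,0],[0,0,-0.15,0,0,0],[0,0,-0.35,0,0,0],[0.1,0,-0.6,0,0,0],[0.3,0,-0.8,0,0,0]]]'
python3 -m handwheel '[[[0.25,0.2,-0.1,0,0,0],[0.5,0.4,-0.2,0,0,0],[0.7,0.6,-0.2,0,0,0],[0.9,0.9,-0.2,0,0,0],[0.9,0.9,-0.2,0,0,0]]]'
python3 -m handwheel '[[[0,0,0,0,0,0],[0,0,0,0,0,0],[0,0,0,0,0,0]]]'
python3 - <<'E'
from h import *
t=cams.grab_frame("top");s=cams.grab_frame("side")
a=cv2.resize(s[140:380,230:390],(400,600),interpolation=cv2.INTER_CUBIC);b=cv2.resize(s[205:255,325:385],(400,333),interpolation=cv2.INTER_NEAREST)
c=cv2.resize(t[160:290,310:470],(400,267))
cv2.imwrite("pics/end.png",np.hstack([a,np.vstack([b,c])]))
E
```

```text
time_s: 13.57
tool_pos: [0.4774, -0.1909, 0.1716]
tool_rot: [-3.14, -0.001, -2.923]
wrist_force: [0.6, -1.5, 0.8]
width: 0.005
finger_force: 0.0
time_s: 13.98
tool_pos: [0.3137, -0.0874, 0.1999]
tool_rot: [-3.14, -0.001, -2.925]
wrist_force: [-1.1, 1.0, 0.7]
width: 0.003
finger_force: 0.0
time_s: 14.23
tool_pos: [0.3161, -0.0887, 0.1999]
tool_rot: [-3.14, -0.001, -2.924]
wrist_force: [0.2, -0.5, -0.3]
width: 0.006
finger_force: 0.0
```

View pics/end.png

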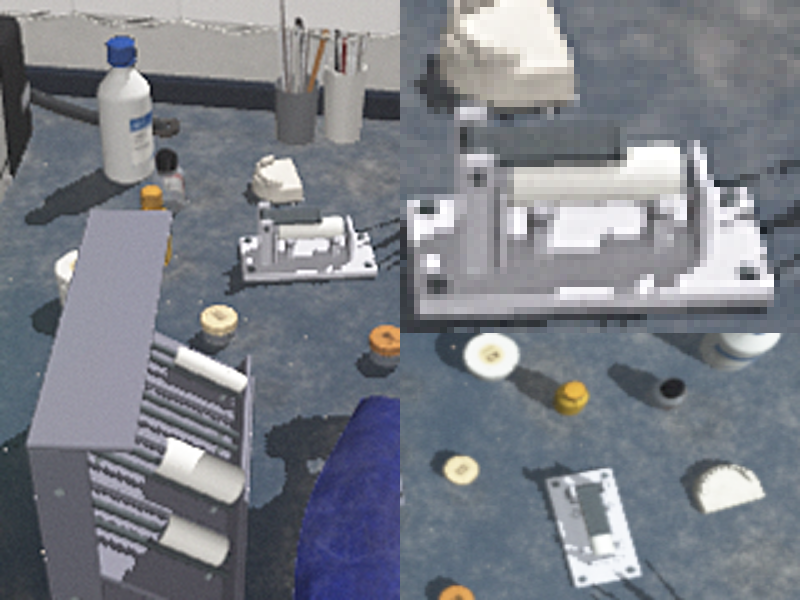

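The plunger is seated with the tongue level over it. The other three plungers are still in the rack and the bystanders are where they were.

```bash
python3 -c "
from rig import workorder;print(workorder.hand_in())"
```

```text
the job is handed in; nothing more can be done
None
```

I laid the 20 × 60 mm plunger level on the carrier's two saddles and closed the steel tongue over it until it met its stop, then handed in the job at about 14 s; the last pictures show the other plungers still in the rack and the bystanders undisturbed.

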